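# Raise the type-cleaning hood's sash to the red band

## Robot

A 6-joint arm with a two-finger parallel gripper is mounted at the origin on the work surface. World frame = base frame: x ahead of the robot, y to its left, z up, the work surface at z = 0. Lengths are in m, angles in degrees, forces in N, time in s.
With the tool pointing down it reaches from about 0.3 to 0.75 m from the base axis. Payload 8.5 kg.
Tool frame: the origin (TCP) lies at the very end of the fingers, on their centre line; the grasp point (between the pads) lies env.pinch_z behind it (env.pinch_z is the distance from the TCP to the grasp point, in m); z points along the fingers, y is the line along which they close (so a half turn about z gives the same grasp; the last joint's range is limited). The gripper opens to 85 mm and grips with 20 to 120 N. Pads are 22 mm wide; open, the fingers measure 114 mm over their backs; the gripper's body (76 mm by 85 mm) begins 54 mm behind the grasp point. The pads swing forward as they close: fully open they stand 13 mm farther back than shut.
Start: joints at [58.023, 21.807, 74.336, -0, 83.858, -12.336], TCP at [0.185, 0.518, 0.231] pointing down, gripper open.
Joint ranges: [-178.18, 178.18], [-50.72, 133.34], [12.68, 142.11], [-81.47, 261.47], [9.98, 163.14], [-165.26, 165.26]. Speed limits (degrees/s): [136.94, 136.94, 180, 180, 180, 180].

## Interface

Orientations are given as a 3x3 rotation matrix whose columns are the frame's x, y, z axes.
In Python, from rig import telemetry, get_image, env gives the robot as it stands. The module is installed in compiled form; this text tells all that it offers.
- The arm moves only by the tool apply_moves, never from a script. Its argument "series" is a list of rows, each a list of 7 numbers: the shift along the tool's x, y, z in mm, then the turn, a rotation vector about the tool's x, y, z in degrees, then the opening, from 0 (shut) to 1 (fully open). A call has 1 to 12 rows; each row shifts and turns the commanded pose from where the row before left it, along the tool's axes as they then stand; what a row does not reach is not made up. A row lasts 1/8 s, in which the tool goes at most 62.5 mm and 10.7 degrees, less where a joint would pass 70% of its speed; a pose out of reach is approached as far as the arm can. A call with a gripper value outside its range is refused whole. The fingers move at their own pace and stop on an object; "grip_force" is the grip in N (left out, the last holds). Time passes only in rows, so rows that do not move let the fingers close. It gives the time, the measured TCP pose, the force, the opening and the grip force at its end, in the units of the state.
- telemetry.observe(): the state, without advancing time (a new reading comes with each control period).
- get_image(name): name is "scene" or "top" or "wrist"; returns a dict with "frame" (420x560x3 uint8, red, green, blue), "z_map" (420x560 float32, m along the optical axis (not along the pixel's ray), 0 where there is no reading), "vertical_fov" (degrees; the focal length in pixels is half the picture's height over the tangent of half this angle, whatever the lens; pixels are square), "cx", "cy" (the principal point, pixels), "dist" ([k1, k2, p1, p2, k3] as OpenCV has them; the pictures are not rectified), "eye" and "attitude" of the camera in the world; the wrist camera has in their place "mount" (4x4, takes a point from camera to tool coordinates, whose origin is the TCP and whose axes are the flange's). Camera axes: x right, y up, looking along -z (the intrinsics and any distortion apply to the point x, -y, -z); pixel columns grow to the right and rows downward; lengths in m; the calibration is good to about 2 mm. A picture is of the moment at which its call begins: read the wrist's pose just before it.
- env.close_job(): hands the job in; it is judged then, once.
The state is a dict: "time_s": time; "q": joint angles; "qvel": joint speeds; "joint_efforts": joint torques, N m; "position": TCP position; "tool_rot": TCP orientation; "ft_force": force on the tool from outside, world axes, zero at the start; "wrist_torque": the same for the moment, N m; "grip_width": finger opening in m; "gripper_force": force on a finger pad.
Only numpy, scipy, OpenCV 4.12 (cv2) and the standard library are available. Lean on these libraries where they do the work, as an engineer would, in place of code of your own. Each camera call takes 0.05 s, during which the arm holds its last target. There are 200 camera calls.

## Task

Open the sloping clear window of the type-cleaning hood: put your fingertips beneath the lip along its lower edge and push it up its rails until the yellow pointer on the window stands within the red band on the side rail, then leave it there and take your hand away. Push only, nothing is to be gripped: do not pinch the lip between the fingers, do not shift the red band, and leave the type-bar stand in the hood and the other things on the counter where they are.

Things in the scene. Friction and masses are not known exactly. Their poses are not given: they have to be found in the camera images.
- hood: Fixed bench hood, green frame, clear sides and back, 350 mm wide (y), 290 deep (x), 310 high. Origin: centre of its underside; front faces its -x. Green front sill 55 mm high at x = -130 mm; from its top edge two rails slope up and back at 45 degrees and carry the clear sash. Sides at y = +-169 mm.
- lip_under (a point): Black underside of the lip on the sash's lower edge: a shelf 240 mm long (y), 45 deep (x), 12 thick (z; 8 black, 4 orange on top), square to the sash. Point: centre of the underside, 22.5 mm from its outer edge, 25 from the slope plane. z = up the slope, the sliding way; -x = out from the sash (to the robot and up at 45 degrees). Air below it; sash shut, the sill is 30 mm lower down the slope.
- pointer (a point): Tip of the yellow pointer (5 mm wide along the slope) on the -y edge of the sash; moves with it. z axis up along the slope.
- band_mid (a point): Middle of the face of the red band clip, 26 mm wide and 16 mm tall along the slope, on the hood's -y rail, beside the pointer's path. z axis up along the slope: pointer inside the band means it is within 8 mm of this point along z. The clip is stiff (25 N) but could be shoved; leave it alone.
- sash (a joint): How far the sash is raised, m along the slope: 0 shut, stop at 0.17. It is balanced by a hidden counterweight and stays where it is left; raising it takes about 3 to 5 N along the slope, nothing springs back.
- band (a joint): Position of the red band clip in m along the slope: equals the sash value at which the pointer is at the middle of the band.
- typebar_stand: Bystander: slotted teak stand, 60 x 160 x 35 mm, with nine chrome type bars to 99 mm high, loose on the hood's floor behind the sash. Origin: centre of its underside.
- spool: Bystander: black bakelite ribbon spool lying flat, 54 mm across, 24 mm high. Origin: centre of its underside.
- feed_roll: Bystander: steel feed roll 28 mm thick, 190 mm long with its spindle (along y), on two small teak blocks, 44 mm high. Origin: centre of its underside.
- bell_bracket: Bystander: brass bell on an L bracket, 50 x 40 mm, 54 mm high. Origin: centre of its underside.
- oil_bottle: Bystander: amber oil bottle 44 mm across, 110 mm high. Origin: centre of its underside.
- screwdriver: Bystander: screwdriver 190 mm long lying on the counter along its x. Origin: centre of its underside.
- screw_tin: Bystander: open steel tin 90 x 120 x 30 mm with brass screws. Origin: centre of its underside.

How it is judged:
By the outcome, as a careful person would: the job done as asked, in the order asked, and still so for the second after the job is handed in, with the robot touching nothing.
It also fails if it takes over 38 s, if anything falls off the work surface, if the arm or the gripper's body presses on something with over 40 N, if the wrist force passes 120 N, or if a joint passes its speed limit or range.

## Working session

There is one attempt and no reset: what is moved stays moved. The work goes in short steps, Python scripts to look and compute and a tool call to move; the robot and the scene stay as the last step left them, time stands still between calls to the robot, and variables do not carry over. Pictures are saved under pics/ and viewed, at most 10 in all, crops included, and the job is handed in when it is done.

Besides the shell and the picture viewer there is one more tool, called after ">>>" in YAML: its name, and indented under it one key for each argument. apply_moves: Moves the arm, as the interface text tells. Its arguments: {"type":"object","properties":{"series":{"type":"array"},"grip_force":{"type":"number"}},"required":["series"]}

```bash
mkdir -p pics
cat > h.py <<'E'
import numpy as np, cv2
from rig import telemetry, get_image, env
def grab(n, save=None):
    s=telemetry.observe(); g=get_image(n)
    if save: cv2.imwrite(f'pics/{save}.png', g['frame'][:,:,::-1])
    if 'eye' in g: R=np.array(g['attitude']).reshape(3,3) if np.size(g['attitude'])==9 else g['attitude']; t=np.array(g['eye'])
    else:
        M=np.array(g['mount']); Rt=np.array(s['tool_rot']).reshape(3,3); R=Rt@M[:3,:3]; t=Rt@M[:3,3]+np.array(s['position'])
    g['R'],g['t']=R,t
    f=g['frame'].shape[0]/2/np.tan(np.radians(g['vertical_fov'])/2)
    g['K']=np.array([[f,0,g['cx']],[0,f,g['cy']],[0,0,1]]); g['d']=np.array(g['dist'],float)
    return g
def rays(g,px):
    p=cv2.undistortPoints(np.array(px,float).reshape(-1,1,2),g['K'],g['d'])[:,0]
    return np.c_[p[:,0],-p[:,1],-np.ones(len(p))]@g['R'].T
def pts(g,px):
    px=np.array(px).reshape(-1,2); z=g['z_map'][px[:,1].astype(int),px[:,0].astype(int)]
    return g['t']+rays(g,px)*z[:,None]
def tri(ga,pa,gb,pb):
    a=rays(ga,pa)[0];b=rays(gb,pb)[0]
    k=np.linalg.lstsq(np.c_[a,-b],gb['t']-ga['t'],rcond=None)[0]
    A=ga['t']+a*k[0];B=gb['t']+b*k[1]; return (A+B)/2,np.linalg.norm(A-B)
E
python3 - <<'E'
from h import *
for n in('scene','top'):
    g=grab(n,n+'0'); print(n,g['t'],g['R'],g['K'][0,0],g['dist'])
s=telemetry.observe();print(s['position'],s['tool_rot'],env.pinch_z,s['ft_force'])
E
```

```text
scene [ 0.65591234 -0.89563757  0.80402504] [[ 0.99790633 -0.03590194  0.05379604]
 [ 0.06431923  0.63811516 -0.76724968]
 [-0.00678231  0.76910343  0.63908834]] 401.73541060305683 [-0.10392249  0.          0.          0.          0.        ]
top [ 0.51764477 -0.01908564  1.12478833] [[-0.01858193  0.99889535 -0.04316009]
 [-0.99955529 -0.0195665  -0.02250273]
 [-0.02332237  0.04272275  0.99881471]] 381.3834740976469 [0.00592479 0.         0.         0.         0.        ]
[0.18473946 0.51777926 0.23078559] [[-9.41813536e-01  3.36135161e-01 -6.45588266e-04]
 [ 3.36135696e-01  9.41812928e-01 -1.09667491e-03]
 [ 2.39392376e-04 -1.24986854e-03 -9.99999190e-01]] 0.0187 [ 0.0249864   0.91458922 -0.82835181]
```

View pics/scene0.png

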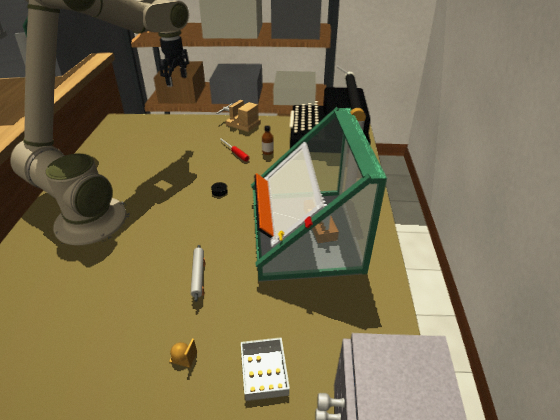

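View pics/top0.png

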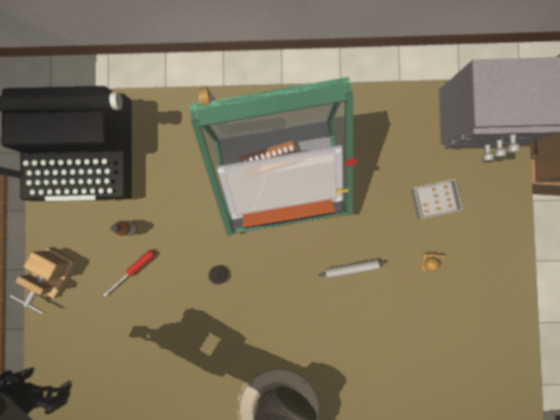

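The scene view shows the orange lip at about (262,205), the yellow pointer at (281,235) and the red band at (308,222). In the top view they are at (289,213), (342,190) and (350,162). The hood is turned by about 8-10° and the way in front of the lip is clear.

```bash
cat > m.py <<'E'
from h import *
def mask(g,lo,hi,roi):
    h=cv2.cvtColor(g['frame'],cv2.COLOR_RGB2HSV); m=cv2.inRange(h,lo,hi); r=np.zeros_like(m); x0,y0,x1,y1=roi; r[y0:y1,x0:x1]=255
    v,u=np.nonzero(m&r); return np.c_[u,v]
O=((4,150,90),(14,255,255)); Y=((22,140,120),(34,255,255)); R1=((0,170,90),(3,255,255)); R2=((174,150,90),(180,255,255))
S=(240,160,330,260); T=(220,140,370,235)
def measure():
    s=grab('scene'); t=grab('top'); out={}
    for n,c in(('yellow',Y),('red',None)):
        ps=[np.r_[mask(g,*R1,r),mask(g,*R2,r)] if c is None else mask(g,*c,r) for g,r in((s,S),(t,T))]
        print(n,[ (len(p),p.mean(0).round(1),p.min(0),p.max(0)) for p in ps])
        out[n]=tri(s,ps[0].mean(0),t,ps[1].mean(0)); print(out[n], [np.median(pts(g,p),0).round(4) for g,p in zip((s,t),ps)])
    return s,t,out
E
python3 - <<'E'
from m import *
s,t,o=measure()
for g,r in((s,S),(t,T)):
    p=mask(g,*O,r); P=pts(g,p); c=np.median(P,0); P=P[np.linalg.norm(P-c,axis=1)<.16]; c=P.mean(0)
    U,D,V=np.linalg.svd(P-c,full_matrices=False); q=(P-c)@V.T
    print(len(P),c,V,'ext',np.percentile(q,[1,50,99],axis=0).round(4))
E
```

```text
yellow [(123, array([259.2, 204.2]), array([240, 160]), array([283, 253])), (8, array([345.1, 190.2]), array([343, 189]), array([347, 191]))]
(array([ 0.58296945, -0.17048916,  0.23007521]), np.float64(0.03875408513939343)) [array([0.5039, 0.0631, 0.0032]), array([ 0.6115, -0.1838,  0.1356])]
red [(53, array([307.9, 221.7]), array([305, 217]), array([311, 227])), (31, array([350.9, 161.7]), array([347, 159]), array([355, 164]))]
(array([ 0.67647571, -0.18919104,  0.19384205]), np.float64(0.0023164506323379275)) [array([ 0.6778, -0.1906,  0.1947]), array([ 0.6745, -0.189 ,  0.1955])]
677 [ 0.55941911 -0.04573674  0.12840402] [[ 0.14666388 -0.98918402 -0.00216217]
 [ 0.73120945  0.10988621 -0.67324421]
 [-0.66620001 -0.09715961 -0.73941704]] ext [[-0.1283 -0.0192 -0.0028]
 [ 0.0049 -0.0009 -0.0003]
 [ 0.107   0.0236  0.0053]]
1028 [ 0.5545954  -0.03366146  0.12728818] [[-0.14923683  0.98879893  0.00224436]
 [ 0.70693073  0.10828166 -0.69894494]
 [ 0.69135904  0.10272172  0.71517196]] ext [[-1.147e-01 -1.910e-02 -3.700e-03]
 [ 1.000e-04 -5.000e-04  1.000e-04]
 [ 1.158e-01  2.240e-02  3.000e-03]]
```

```bash
cat >> h.py <<'E'
from scipy.spatial.transform import Rotation as Ro
X=np.array([.989,.149,0]);X/=np.linalg.norm(X); Z=np.array([0,0,1.]); HY=np.cross(Z,X)
U=(X+Z)/2**.5; N=(Z-X)/2**.5
LIP=np.array([.5462,-.035,.1188])
def tgt(tilt=15):
    a=np.radians(tilt); z=-N*np.cos(a)+U*np.sin(a); return np.c_[np.cross(HY,z),HY,z]
def to(P,R=None):
    s=telemetry.observe(); C=np.array(s['tool_rot']).reshape(3,3)
    print('shift mm',(C.T@(np.array(P)-s['position'])*1000).round(1))
    if R is not None: print('turn',(Ro.from_matrix(C.T@R).as_rotvec(degrees=True)).round(2))
E
python3 - <<'E'
from h import *
to(LIP+N*.15-U*.02,tgt()); print(LIP+N*.15-U*.02)
E
```

```text
shift mm [-420.3 -456.    20.5]
turn [-14.8  -58.76 -25.54]
[ 0.42733327 -0.05290813  0.21072388]
```

>>> apply_moves:
  series:
    - [-35, -38, 1.7, 0, 0, 0, 0]
    - [-35, -38, 1.7, 0, 0, 0, 0]
    - [-35, -38, 1.7, 0, 0, 0, 0]
    - [-35, -38, 1.7, 0, 0, 0, 0]
    - [-35, -38, 1.7, 0, 0, 0, 0]
    - [-35, -38, 1.7, 0, 0, 0, 0]
    - [-35, -38, 1.7, 0, 0, 0, 0]
    - [-35, -38, 1.7, 0, 0, 0, 0]
    - [-35, -38, 1.7, 0, 0, 0, 0]
    - [-35, -38, 1.7, 0, 0, 0, 0]
    - [-35, -38, 1.7, 0, 0, 0, 0]
    - [-35, -38, 1.7, 0, 0, 0, 0]

```text
time_s: 1.7
position: [0.4275, -0.0544, 0.2109]
tool_rot: [[-0.942, 0.336, 0.0], [0.336, 0.942, 0.0], [-0.0, 0.0, -1.0]]
ft_force: [0.9, 0.6, 0.3]
grip_width: -0.0003
gripper_force: 0.0
```

>>> apply_moves:
  series:
    - [0, 0, 0, -2.1, -8.4, -3.65, 0]
    - [0, 0, 0, -2.1, -8.4, -3.65, 0]
    - [0, 0, 0, -2.1, -8.4, -3.65, 0]
    - [0, 0, 0, -2.1, -8.4, -3.65, 0]
    - [0, 0, 0, -2.1, -8.4, -3.65, 0]
    - [0, 0, 0, -2.1, -8.4, -3.65, 0]
    - [0, 0, 0, -2.1, -8.4, -3.65, 0]
    - [0, 0, 0, 0, 0, 0, 0]
    - [0, 0, 0, 0, 0, 0, 0]

```text
time_s: 2.82
position: [0.4473, -0.0128, 0.27]
tool_rot: [[-0.632, -0.079, 0.771], [-0.023, 0.996, 0.083], [-0.774, 0.035, -0.632]]
ft_force: [-0.0, -0.4, 0.9]
grip_width: 0.0002
gripper_force: 0.0
```

Run:
```python
from h import *
to(LIP+N*.15-U*.02,tgt()); grab('wrist','w1'); s=telemetry.observe(); print(s['time_s'],s['q'],s['ft_force'],s['grip_width'])
```

```text
shift mm [ 59.5 -40.4  18.7]
turn [-2.19 -9.13 -3.95]
2.875 [ -35.72924106   -6.53063495  119.3807806    55.2961721    39.01295949
 -165.20910156] [ 0.67525041  0.13435985 -0.29855841] 0.0002605526961519624
```

View pics/w1.png

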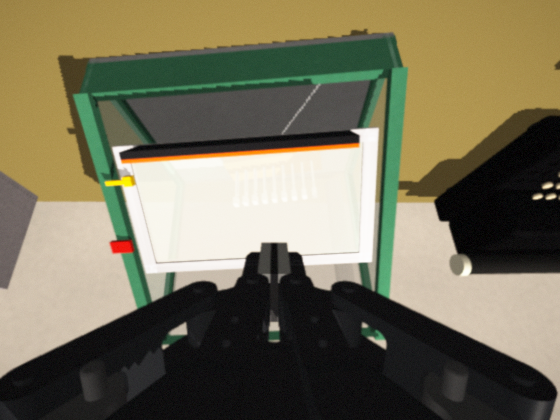

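The wrist view shows the lip's black underside at (240,145), the pointer at (120,182) and the band at (122,247). The last joint reached its limit. I'll turn the tool half round, which is the same pose for pushing and puts the camera on top.

>>> apply_moves:
  series:
    - [0, 0, 0, 0, 0, 10, 0]
    - [0, 0, 0, 0, 0, 10, 0]
    - [0, 0, 0, 0, 0, 10, 0]
    - [0, 0, 0, 0, 0, 10, 0]
    - [0, 0, 0, 0, 0, 10, 0]
    - [0, 0, 0, 0, 0, 10, 0]
    - [0, 0, 0, 0, 0, 10, 0]
    - [0, 0, 0, 0, 0, 10, 0]
    - [0, 0, 0, 0, 0, 10, 0]

```text
time_s: 4.0
position: [0.4475, -0.0132, 0.2697]
tool_rot: [[-0.074, 0.633, 0.77], [0.996, 0.016, 0.083], [0.04, 0.774, -0.632]]
ft_force: [0.5, 0.5, -0.3]
grip_width: 0.0002
gripper_force: 0.0
```

>>> apply_moves:
  series:
    - [0, 0, 0, 0, 0, 10, 0]
    - [0, 0, 0, 0, 0, 10, 0]
    - [0, 0, 0, 0, 0, 10, 0]
    - [0, 0, 0, 0, 0, 10, 0]
    - [0, 0, 0, 0, 0, 10, 0]
    - [0, 0, 0, 0, 0, 10, 0]
    - [0, 0, 0, 0, 0, 10, 0]
    - [0, 0, 0, 0, 0, 10, 0]
    - [0, 0, 0, 0, 0, 10, 0]

```text
time_s: 5.12
position: [0.4475, -0.0132, 0.2697]
tool_rot: [[0.633, 0.074, 0.77], [0.016, -0.996, 0.083], [0.774, -0.04, -0.632]]
ft_force: [1.0, 0.1, -0.7]
grip_width: -0.0002
gripper_force: 0.0
```

```bash
cat >> h.py <<'E'
def tgf(tilt=15):
    R=tgt(tilt); return R*np.array([-1,-1,1])
E
python3 - <<'E'
from h import *
for t in (15,8): to(LIP+N*.15-U*.025,tgf(t));
s=telemetry.observe(); print(s['time_s'],np.round(s['q'],1),s['position'])
E
```

```text
shift mm [-64.   40.9  17.9]
turn [ 2.22  9.16 -4.36]
shift mm [-64.   40.9  17.9]
turn [ 1.95  2.16 -4.48]
5.125 [-35.7  -6.5 119.4  55.3  39.   15.1] [ 0.44749253 -0.01315856  0.26967602]
```

>>> apply_moves:
  series:
    - [-32, 20, 9, 1, 1, -2.2, 0]
    - [-32, 20.5, 9, 1, 1, -2.2, 0]
    - [0, 0, 0, 0, 0, 0, 0]
    - [0, 0, 0, 0, 0, 0, 0]

```text
time_s: 5.62
position: [0.4291, -0.0471, 0.2171]
tool_rot: [[0.606, 0.143, 0.782], [0.082, -0.99, 0.117], [0.791, -0.007, -0.612]]
ft_force: [-0.5, 0.9, 0.8]
grip_width: 0.0003
gripper_force: 0.0
```

Run:
```python
from h import *
from m import mask,O,Y,R1,R2
to(LIP+N*.0-U*.018,tgf(8)); g=grab('wrist','w2'); s=telemetry.observe(); print(s['time_s'],np.round(s['q'],1),s['ft_force'])
F=(0,0,560,420)
for n,p in (('o',mask(g,*O,F)),('y',mask(g,*Y,F)),('r',np.r_[mask(g,*R1,F),mask(g,*R2,F)])):
    if len(p):
        P=pts(g,p);ok=g['z_map'][p[:,1],p[:,0]]>0;P=P[ok]; d=P-LIP
        print(n,len(p),p.mean(0),np.median(P,0).round(4),'u,n,y', [np.percentile(d@a,[3,50,97]).round(4) for a in(U,N,HY)])
```

```text
shift mm [-23.7   5.6 150.9]
turn [ 0.04  0.72 -0.5 ]
5.675 [-48.   -1.1 127.8  70.9  44.3 -16.5] [-0.19433225  0.81319727  1.26936751]
o 1045 [281.54258373 186.55119617] [ 0.5466 -0.033   0.136 ] u,n,y [array([0.0072, 0.0118, 0.1177]), array([-0.0239,  0.0146,  0.0183]), array([-0.1585,  0.002 ,  0.1112])]
y 17354 [300.03791633 251.34153509] [ 0.5357 -0.2003 -0.0007] u,n,y [array([-0.1714, -0.0946,  0.1137]), array([-0.2836, -0.0708,  0.0027]), array([-0.4524, -0.1629,  0.3899])]
r 437 [441.65217391  76.7208238 ] [ 0.6734 -0.1875  0.1923] u,n,y [array([0.1176, 0.1249, 0.1325]), array([-0.0239, -0.0207, -0.0191]), array([-0.1828, -0.1695, -0.1581])]
```

View pics/w2.png

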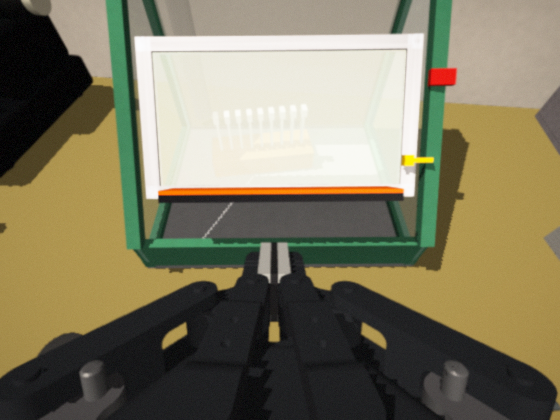

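The wrist view shows the lip at (280,195), the sill edge at (280,242), the pointer tip at (432,160) and the band at (442,77). The fingertips are at (275,245), with a clear gap beneath the lip.

Run:
```python
from h import *
from m import mask,Y,R1,R2
g=grab('wrist')
p=mask(g,*Y,(402,150,440,170)); P=pts(g,p); P=P[g['z_map'][p[:,1],p[:,0]]<.6]
print(p.min(0),p.max(0),np.c_[[np.percentile((P-LIP)@a,[3,50,97]) for a in(U,N,HY)]].round(4))
q=mask(g,*R1,(420,60,465,95)); print(q.min(0),q.max(0))
for v in (192,198,212,225,238,244,250,258):
    P=pts(g,[[330,v]])[0]-LIP; print(v,[round(float(P@a),4) for a in(U,N,HY)])
```

```text
[402 156] [433 166] [[ 0.035   0.0394  0.0446]
 [-0.0321 -0.0182 -0.0166]
 [-0.1658 -0.1442 -0.1355]]
[428  69] [456  86]
192 [0.0095, 0.0174, -0.0484]
198 [0.0037, 0.0179, -0.0484]
212 [-0.0323, -0.1263, -0.0763]
225 [-0.0486, -0.1095, -0.0734]
238 [-0.0506, -0.0399, -0.0603]
244 [-0.0564, -0.0342, -0.0593]
250 [-0.0652, -0.0391, -0.0604]
258 [-0.0798, -0.0539, -0.0635]
```

>>> apply_moves:
  series:
    - [-25, 5.5, 0, 0, 0.7, -0.5, 0]
    - [0, 0, 50, 0, 0, 0, 0]
    - [0, 0, 50, 0, 0, 0, 0]
    - [0, 0, 25, 0, 0, 0, 0]
    - [0, 0, 15, 0, 0, 0, 0]
    - [0, 0, 10, 0, 0, 0, 0]
    - [0, 0, 0, 0, 0, 0, 0]
    - [0, 0, 0, 0, 0, 0, 0]

```text
time_s: 6.72
position: [0.5329, -0.0366, 0.1074]
tool_rot: [[0.594, 0.15, 0.79], [0.092, -0.989, 0.119], [0.799, 0.002, -0.601]]
ft_force: [0.7, -0.5, 0.3]
grip_width: -0.0001
gripper_force: 0.0
```

Run:
```python
from h import *
to(LIP-U*.011,tgf(8)); C=np.array(telemetry.observe()['tool_rot']); print('U in tool',(C.T@U).round(3),telemetry.observe()['ft_force'])
grab('scene','s2')
```

```text
shift mm [6.3 0.4 2.3]
turn [ 0.03 -0.05  0.14]
U in tool [0.99  0.002 0.14 ] [ 0.70092643 -0.48474442  0.25979408]
```

>>> apply_moves:
  series:
    - [4, 0, 0.6, 0, 0, 0, 0]
    - [4, 0, 0.6, 0, 0, 0, 0]
    - [6.9, 0, 1, 0, 0, 0, 0]
    - [6.9, 0, 1, 0, 0, 0, 0]
    - [6.9, 0, 1, 0, 0, 0, 0]
    - [6.9, 0, 1, 0, 0, 0, 0]
    - [6.9, 0, 1, 0, 0, 0, 0]
    - [6.9, 0, 1, 0, 0, 0, 0]
    - [6.9, 0, 1, 0, 0, 0, 0]
    - [6.9, 0, 1, 0, 0, 0, 0]
    - [4, 0, 0.6, 0, 0, 0, 0]
    - [0, 0, 0, 0, 0, 0, 0]

```text
time_s: 8.28
position: [0.5809, -0.0293, 0.155]
tool_rot: [[0.594, 0.15, 0.79], [0.092, -0.989, 0.119], [0.799, 0.002, -0.601]]
ft_force: [-0.3, -0.6, -0.5]
grip_width: 0.0001
gripper_force: 0.1
```

Run:
```python
from h import *
from m import mask,Y,R1,R2
s=telemetry.observe(); print(s['ft_force'],((np.array(s['position'])-LIP)@np.c_[U,N,HY]).round(4),s['wrist_torque'])
g=grab('wrist','w3')
grab('scene','s3')
```

```text
[-0.31835708 -0.59821953 -0.48155851] [0.0505 0.0007 0.0004] [-0.06542693  0.36486281 -0.00738702]
```

View pics/w3.png

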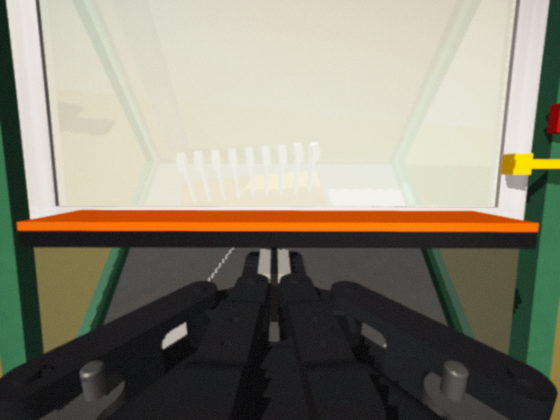

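View pics/s3.png

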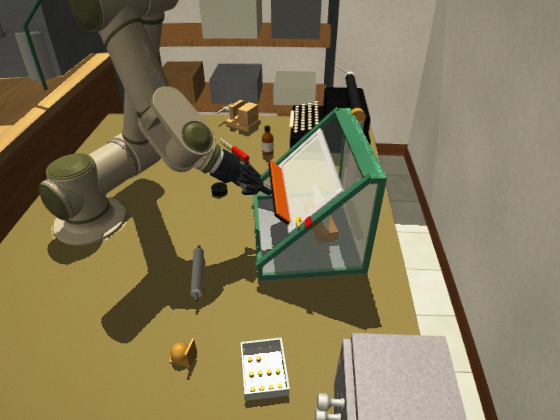

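The wrist view shows the lip raised over the fingers at (280,230), the pointer at (545,164) and the band at (555,118). The scene view shows the pointer at (299,222), close below the band at (308,222).

```bash
cat > gap.py <<'E'
from h import *
from m import mask,Y,R1,R2
def gap(name='wrist',yr=(525,120,560,185),rr=(535,60,560,150)):
    g=grab(name); F=np.c_[U,N,HY]
    p=mask(g,*Y,yr); q=mask(g,*R1,rr)
    out=[]
    for n,a in(('y',p),('r',q)):
        P=(pts(g,a)-LIP)@F; P=P[(abs(P[:,1]+.02)<.02)]; print(n,len(P),a.min(0),a.max(0),np.percentile(P,[3,50,97],axis=0).round(4).tolist())
        out.append((np.percentile(P[:,0],3)+np.percentile(P[:,0],97))/2)
    print('gap',out[1]-out[0])
E
python3 - <<'E'
from gap import *
gap(); gap('top',(325,140,349,200),(340,140,370,180)); gap('scene',(290,210,304,235),(300,210,318,232))
E
```

```text
y 443 [525 152] [559 174] [[0.095, -0.0334, -0.1619], [0.1, -0.0181, -0.1483], [0.1051, -0.0167, -0.1411]]
r 281 [548 104] [559 132] [[0.118, -0.0263, -0.1598], [0.1247, -0.0228, -0.1586], [0.1326, -0.0199, -0.1575]]
gap 0.02527078164106039
y 10 [338 171] [347 173] [[0.0994, -0.0217, -0.1616], [0.1015, -0.0185, -0.1566], [0.1037, -0.0158, -0.1395]]
r 28 [347 160] [354 163] [[0.1229, -0.0216, -0.179], [0.1277, -0.0198, -0.1717], [0.1331, -0.0165, -0.1616]]
gap 0.026447629896511032
y 36 [296 217] [300 226] [[0.0918, -0.03, -0.1657], [0.1046, -0.0195, -0.1443], [0.1086, -0.0176, -0.1349]]
r 55 [305 217] [311 227] [[0.1209, -0.0256, -0.1845], [0.1292, -0.0216, -0.1738], [0.1374, -0.0196, -0.1605]]
gap 0.02892751722961727
```

>>> apply_moves:
  series:
    - [4, 0, 0.6, 0, 0, 0, 0]
    - [5, 0, 0.7, 0, 0, 0, 0]
    - [5, 0, 0.7, 0, 0, 0, 0]
    - [4, 0, 0.6, 0, 0, 0, 0]
    - [3, 0, 0.4, 0, 0, 0, 0]
    - [2, 0, 0.3, 0, 0, 0, 0]
    - [1, 0, 0.1, 0, 0, 0, 0]
    - [0, 0, 0, 0, 0, 0, 0]
    - [0, 0, 0, 0, 0, 0, 0]

```text
time_s: 9.65
position: [0.5978, -0.0267, 0.1719]
tool_rot: [[0.594, 0.15, 0.79], [0.092, -0.989, 0.119], [0.799, 0.002, -0.601]]
ft_force: [0.0, 0.8, -1.4]
grip_width: 0.0002
gripper_force: 0.8
```

Run:
```python
from gap import *
s=telemetry.observe(); print(s['ft_force'],((np.array(s['position'])-LIP)@np.c_[U,N,HY]).round(4))
gap(yr=(525,120,544,185)); gap('top',(325,140,346,200),(340,140,370,180))
```

```text
[ 0.03352645  0.78326396 -1.41380433] [0.0745 0.0006 0.0005]
y 282 [525 153] [543 175] [[0.1186, -0.0333, -0.1616], [0.1242, -0.0182, -0.1447], [0.1292, -0.0168, -0.141]]
r 33 [546 147] [559 149] [[0.1321, -0.0253, -0.1613], [0.1326, -0.0213, -0.1589], [0.1333, -0.0196, -0.1574]]
gap 0.008796553461017043
y 3 [338 164] [339 165] [[0.1271, -0.0191, -0.141], [0.1277, -0.016, -0.1394], [0.1281, -0.0158, -0.1387]]
r 23 [347 160] [355 163] [[0.1225, -0.0227, -0.1806], [0.1286, -0.0198, -0.1741], [0.133, -0.0172, -0.1636]]
gap 0.0001932488203640892
```

The pointer sits at 0.124 and the middle of the band at 0.125. I'll ease down off the lip and withdraw.

>>> apply_moves:
  series:
    - [-4, 0, -0.6, 0, 0, 0, 0]
    - [-6, 0, -0.8, 0, 0, 0, 0]
    - [0, 0, -20, 0, 0, 0, 0]
    - [0, 0, -40, 0, 0, 0, 0]
    - [0, 0, -50, 0, 0, 0, 0]
    - [0, 0, -40, 0, 0, 0, 0]
    - [0, 0, 0, 0, 0, 0, 0]
    - [0, 0, 0, 0, 0, 0, 0]

```text
time_s: 10.75
position: [0.4725, -0.0458, 0.2548]
tool_rot: [[0.594, 0.15, 0.79], [0.091, -0.989, 0.118], [0.799, 0.002, -0.601]]
ft_force: [-0.9, -0.7, -1.8]
grip_width: -0.0002
gripper_force: 0.0
```

Run:
```python
from gap import *
s=telemetry.observe(); print(s['time_s'],s['position'],s['ft_force'])
g=grab('wrist','w4')
```

```text
10.75 [ 0.47251302 -0.04584172  0.25484043] [-0.93551706 -0.6871239  -1.80178817]
```

View pics/w4.png

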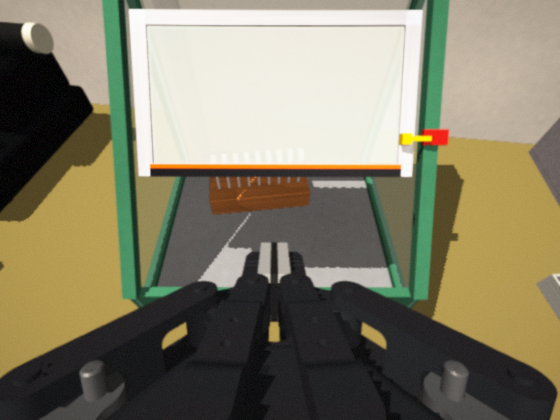

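The pointer, at (425,139), stands in the red band, at (436,137), and the hand is clear. I'll take one last number and hand in.

Run:
```python
from gap import *
gap(yr=(402,125,432,155),rr=(424,120,455,155))
print(env.close_job())
```

```text
y 220 [402 133] [431 143] [[0.1181, -0.0244, -0.1634], [0.1231, -0.0181, -0.1444], [0.1283, -0.0167, -0.1354]]
r 280 [424 129] [448 144] [[0.1181, -0.0217, -0.1828], [0.1264, -0.0204, -0.1737], [0.1326, -0.019, -0.159]]
gap 0.0021490718003459586
the job is handed in; nothing more can be done
None
```

The window is pushed up until its pointer stands about 2 mm from the middle of the red band (8 mm either way is allowed); the hand is clear, and the job was handed in at about 11 s.

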